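# Sort aligner parts into the clean bench trays

## Robot

A 7-joint arm with a two-finger parallel gripper is mounted at the origin on the work surface. World frame = base frame: x ahead of the robot, y to its left, z up, the work surface at z = 0. Lengths are in m, angles in rad, forces in N, time in s.
With the tool pointing down it reaches from about 0.4 to 0.875 m from the base axis. Payload 19.3 kg.
Tool frame: the origin (TCP) lies midway between the tips of the shut fingers; the grasp point (between the pads) lies robot.grip_point_offset behind it (robot.grip_point_offset is the distance from the TCP to the grasp point, in m); z points along the fingers, x is the direction in which the jaws open and shut, and the axes are right-handed (so a half turn about z gives the same grasp; the last joint's range is limited). The gripper opens to 85 mm and grips with 20 to 120 N. Pads are 22 mm wide; open, the fingers measure 114 mm over their backs; the gripper's body (76 mm by 85 mm) begins 54 mm behind the grasp point. The pads swing forward as they close: fully open they stand 13 mm farther back than shut.
Start: joints at [-1.235, 0.521, -0.036, 1.599, 0.021, 1.021, -0.113], TCP at [0.247, 0.574, 0.205] pointing down, gripper open.
Joint ranges: [-2.91, 2.91], [-0.3, 2.13], [-1.5, 1.42], [0.17, 2.43], [-1.26, 4.41], [0.16, 1.93], [-2.52, 2.52]. Speed limits (rad/s): [1.89, 1.89, 2.39, 2.39, 3.01, 3.01, 3.01].

## Interface

Orientations are given as a unit quaternion [w, x, y, z].
In Python, from cell import readout, eyes, robot gives the robot as it stands.
- The arm moves only by the tool step_arm, never from a script. Its argument "steps" is text: rows parted by semicolons, each of 7 numbers parted by spaces: the closure, from 0 (fully open) to 1 (shut), then the shift along the tool's x, y, z in cm, then the turn, a rotation vector about the tool's x, y, z in rad. In form: jaw tx ty tz wx wy wz; .... A call has 1 to 8 rows; each row shifts and turns the pose as measured when the row begins, along the tool's axes as they then stand; what a row does not reach is not made up. A row lasts 1/10 s, in which the tool goes at most 50 mm and 8.59 degrees, less where a joint would pass 70% of its speed; a pose out of reach is approached as far as the arm can. A call is refused whole if a number of a shift passes 5 or a number of a turn 0.15, either way. A call with a gripper value outside its range is refused whole. The fingers move at their own pace and stop on an object; "squeeze" is the grip in N (left out, the last holds). Time passes only in rows, so rows that do not move let the fingers close. It gives the time, the measured TCP pose, the force and the opening at its end, in the units of the state.
- readout.get_obs(): the state, without advancing time (a new reading comes with each control period).
- eyes.read_camera(name): name is "scene" or "top" or "wrist"; returns a dict with "img" (480x640x3 uint8, red, green, blue), "z_map" (480x640 float32, m along the optical axis (not along the pixel's ray), 0 where there is no reading), "fov_y" (degrees; the focal length in pixels is half the picture's height over the tangent of half this angle, whatever the lens; pixels are square), "cx", "cy" (the principal point, pixels), "extrinsics" (4x4, takes a point from camera to world coordinates); the wrist camera has in their place "mount" (4x4, takes a point from camera to tool coordinates, whose origin is the TCP and whose axes are the tool frame's). Camera axes: x right, y up, looking along -z (the intrinsics and any distortion apply to the point x, -y, -z); pixel columns grow to the right and rows downward; lengths in m; the calibration is good to about 2 mm. A picture is of the moment at which its call begins: read the wrist's pose just before it.
- robot.job_done(): hands the job in, once; it reports no verdict.
Trained networks look in a picture, given as the dict that the camera call returned (one of the last four; its "shot" number tells which), for a name from the list of things; names that differ only in an ending like _2 or _b are one class to them, and where a whole thing is asked for, a point or a joint stands for the part that bears it (a point fixed in the world has none). Each returns a list of dicts, best first, with "confidence" (0 to 1); they miss things now and then, are a little off and sometimes report something else, mostly with a low value. They report only what shows in the picture. A call takes as long as a camera call. They do not tell look-alikes from the thing itself.
- eyes.look_for(picture, target): "at" ([x, y, z] in m, in world coordinates, good to about 4 mm: the middle of the surface that is visible of it).
- eyes.place_of(picture, target): "at" ([x, y, z] in m, in world coordinates, good to about 4 mm: a listed point, or the origin of a listed thing).
The state is a dict: "clock": time; "joint_positions": joint angles; "joint_velocities": joint speeds; "effort": joint torques, N m; "eef_pos": TCP position; "orientation": TCP orientation; "ft_force": force on the tool from outside, world axes, zero at the start; "wrist_torque": the same for the moment, N m; "width": finger opening in m.
Only numpy, scipy, OpenCV 4.12 (cv2) and the standard library are available. Lean on these libraries where they do the work, as an engineer would, in place of code of your own. Each camera call takes 0.05 s, during which the arm holds its last target. There are 200 camera calls.

## Task

The parts taken off the aligner are standing about on the bench: sort them into the trays, the two black lens barrels into the blue tray and the two green post clamps into the yellow tray, one to a bay, and the brass knob into the red tray. Set each one down gently without dropping it, upright as it stood and flat on the tray's floor, and leave the jar and the screwdriver where they are.

Things in the scene. Friction and masses are not known exactly. Their poses are not given: they have to be found in the camera images.
- barrel_white: lens barrel: black upright cylinder, 40 mm diameter, 55 mm tall, with a white band round it near the top, a thin white rim round its top face and a pale bluish lens facing up. About 0.12 kg. Origin: centre of its underside; z up its axis. Stands on the bench at the start.
- barrel_orange: lens barrel: black upright cylinder, 40 mm diameter, 55 mm tall, with an orange band round it near the top, a thin orange rim round its top face and a pale bluish lens facing up. About 0.12 kg. Origin: centre of its underside; z up its axis. Stands on the bench at the start.
- clamp_one: green anodised post clamp: block 44 mm (its x) by 34 mm (its y) by 36 mm tall, with one round black bore in the middle on top and a dark slit along its x. About 0.13 kg. Origin: centre of its underside; z up. Lies on the bench at any yaw at the start.
- clamp_two: green anodised post clamp: block 44 mm (its x) by 34 mm (its y) by 36 mm tall, with two round black bores side by side along its x on top and a dark slit along its x. About 0.13 kg. Origin: centre of its underside; z up. Lies on the bench at any yaw at the start.
- knob: brass adjustment knob: round flange 44 mm diameter and 9 mm high at the bottom, then (after a short 2 mm taper) a plain round grip 28 mm diameter up to 40 mm height. About 0.12 kg. Origin: centre of its underside; z up its axis. Stands on its flange at the start.
- blue_tray: Blue tray fixed to the bench, outside 80 (x) by 150 (y) mm, walls 4 mm thick and 14 mm high, floor 4 mm thick. Origin: centre of its underside, on the bench; x along its short side, z up. A divider (4 mm thick, 14 mm high) parallel to x splits it into two bays, each 72 (x) by 69 (y) mm inside, centred at x = 0, y = +36.5 and -36.5 mm. For the lens barrels, one to a bay.
- yellow_tray: Yellow tray fixed to the bench, outside 80 (x) by 150 (y) mm, walls 4 mm thick and 14 mm high, floor 4 mm thick. Origin: centre of its underside, on the bench; x along its short side, z up. A divider (4 mm thick, 14 mm high) parallel to x splits it into two bays, each 72 (x) by 69 (y) mm inside, centred at x = 0, y = +36.5 and -36.5 mm. For the post clamps, one to a bay.
- red_tray: Red tray fixed to the bench, outside 80 by 80 mm, walls 4 mm thick and 14 mm high, floor 4 mm thick. Origin: centre of its underside, on the bench; x along one side, z up. A single open pocket 72 by 72 mm inside, centred on the origin. For the brass knob.
- jar: Bystander: amber glass jar with a white cap, 50 mm diameter, 80 mm tall, standing to one side of the work. Origin: centre of its underside. Leave alone.
- driver: Bystander: screwdriver with a black handle and steel blade, 170 mm long, 26 mm high, lying along its x (handle to -x) to one side of the work. Origin: on the bench under its middle. Leave alone.
Mind the look-alikes: they are no part of the job. Of the things like the knob, leave any that is pink or purple; of the rest the smaller one is meant.

How it is judged:
By the outcome, as a careful person would: the job done as asked, in the order asked, and still so for the second after the job is handed in, with the robot touching nothing.
It also fails if it takes over 112 s, if anything falls off the work surface, if the arm or the gripper's body presses on something with over 40 N, if the wrist force passes 120 N, or if a joint passes its speed limit or range.

## Working session

There is one attempt and no reset: what is moved stays moved. The work goes in short steps, Python scripts to look and compute and a tool call to move; the robot and the scene stay as the last step left them, time stands still between calls to the robot, and variables do not carry over. Pictures are saved under pics/ and viewed, about 12 in all and at most 16, crops included, and the job is handed in when it is done.

Besides the shell and the picture viewer there is one more tool, called after "Emit:" as name(argument=value, ...), one argument or row to a line, values as JSON. step_arm: Moves the arm, as the interface text tells. Its arguments: {"type":"object","properties":{"steps":{"type":"string"},"squeeze":{"type":"number"}},"required":["steps"]}

```bash
mkdir -p pics; cat > h.py <<'E'
import numpy as np, cv2
from cell import readout, eyes, robot
def K(p):
    return 240/np.tan(np.radians(p["fov_y"])/2)
def world(p,T=None):
    T=p["extrinsics"] if T is None else T
    f=K(p); v,u=np.mgrid[:480,:640]; z=p["z_map"]
    P=np.stack([(u-p["cx"])/f*z,-(v-p["cy"])/f*z,-z,np.ones_like(z)],-1)
    W=(P@np.array(T).T)[...,:3]; W[z==0]=np.nan
    return W
def save(p,n,box=None,s=1):
    im=p["img"]
    if box: im=im[box[1]:box[3],box[0]:box[2]]
    im=cv2.resize(im,None,fx=s,fy=s,interpolation=cv2.INTER_CUBIC)
    cv2.imwrite("pics/"+n+".png",im[...,::-1])
E
python3 - <<'E'
from h import *
print(readout.get_obs()); print([a for a in dir(robot) if a[0]!='_'], robot.grip_point_offset)
names="barrel_white barrel_orange clamp_one clamp_two knob blue_tray yellow_tray red_tray jar driver".split()
for c in ["top","scene"]:
    p=eyes.read_camera(c); save(p,c+"0"); print(c,{k:p[k] for k in p if k not in("img","z_map")})
    np.savez(c+"0.npz",img=p["img"],W=world(p))
    for n in names:
        print(n,[(np.round(d["at"],3).tolist(),round(d["confidence"],2)) for d in eyes.place_of(p,n)])
E
```

```text
{'clock': 0.0, 'joint_positions': array([-1.23519919,  0.52203859, -0.03632144,  1.59999713,  0.02119256,
        1.02111597, -0.112816  ]), 'joint_velocities': array([-1.17458083e-03,  1.54241147e-03,  3.19051784e-04,  8.78308684e-04,
        8.53962376e-05, -1.13624059e-04,  1.36594402e-03]), 'effort': array([-1.12068621e-03, -9.27115059e+01,  1.97914526e+00, -3.69927406e+01,
        1.76789862e-02,  8.44591734e-03, -3.34044933e-05]), 'eef_pos': array([0.24661015, 0.57388375, 0.2047144 ]), 'orientation': array([ 3.56087241e-04,  8.35099746e-01,  5.50098237e-01, -4.66849556e-04]), 'ft_force': array([ 0.18916925,  0.2171259 , -0.5274107 ]), 'wrist_torque': array([0.00326906, 0.04578106, 0.03351759]), 'width': 0.08524983800728425}
['IKError', 'grip_point_offset', 'job_done'] 0.0187
top {'fov_y': 55.942135401512154, 'cx': 316.3859211093657, 'cy': 237.5561215927122, 'extrinsics': array([[ 1.53569172e-02,  9.91496988e-01, -1.29220308e-01,
         3.86721851e-01],
       [-9.99881679e-01,  1.53432692e-02, -1.10118125e-03,
        -1.47411553e-02],
       [ 8.90844072e-04,  1.29221929e-01
[... 955 characters left out ...]
62827, -0.66420714],
       [-0.01100203,  0.72624996,  0.68734267,  0.92192487],
       [ 0.        ,  0.        ,  0.        ,  1.        ]]), 'shot': 2}
barrel_white []
barrel_orange [([0.466, 0.115, -0.004], 0.89)]
clamp_one [([0.444, -0.23, 0.003], 0.89), ([0.637, 0.233, 0.004], 0.65)]
clamp_two [([0.437, 0.224, 0.001], 0.52)]
knob [([0.519, -0.188, 0.001], 0.95), ([0.537, -0.1, -0.004], 0.89), ([0.442, -0.109, 0.001], 0.74), ([0.342, -0.169, 0.002], 0.55), ([0.483, 0.013, -0.002], 0.42)]
blue_tray [([0.638, 0.236, 0.003], 0.71)]
yellow_tray [([0.633, -0.21, 0.0], 0.76)]
red_tray [([0.635, -0.012, 0.002], 0.96)]
jar [([0.462, -0.386, 0.002], 0.97)]
driver [([0.488, 0.404, 0.002], 0.82)]
```

View pics/top0.png

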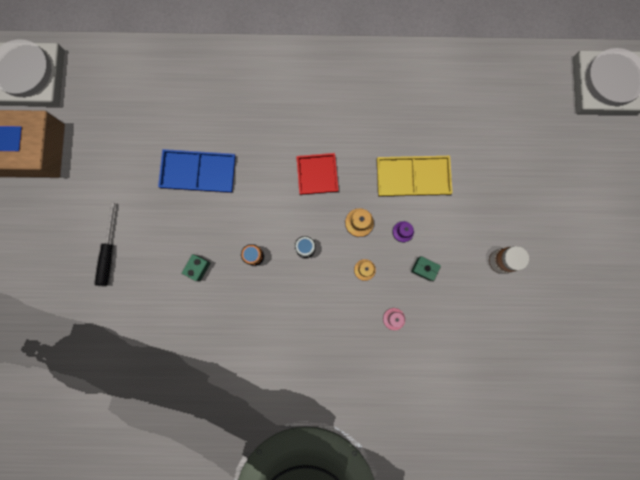

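View pics/scene0.png

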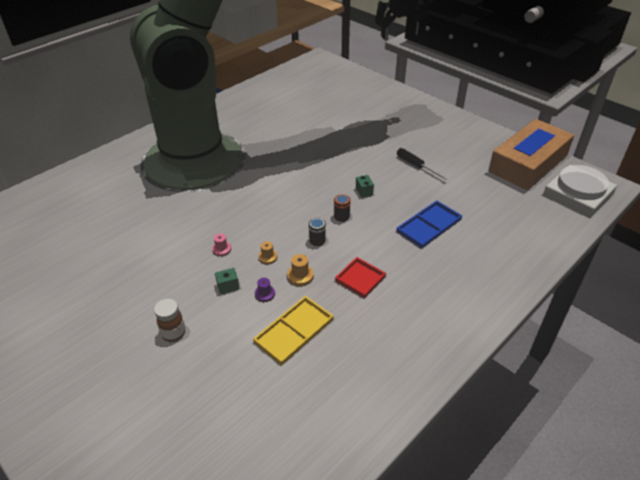

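Top picture: the smaller brass knob is at pixel (366,270) and the larger brass look-alike at (360,222). The purple one is at (403,231) and the pink at (395,319). Barrels are at (252,254) orange and (305,246) white. Clamps are at (196,268) with two bores and (427,268) with one. The networks' positions agree with this, so I'll refine them from depth.

```bash
python3 - <<'E'
from h import *
D={c:np.load(c+"0.npz") for c in("top","scene")}
obj=dict(bw=(.483,.01,.045,.065),bo=(.466,.114,.045,.065),c1=(.447,-.229,.028,.045),c2=(.435,.226,.028,.045),knob=(.44,-.108,.032,.048),big=(.535,-.099,.035,.08))
for n,(x,y,a,b) in obj.items():
    for c in D:
        W=D[c]["W"]; m=(np.hypot(W[...,0]-x,W[...,1]-y)<.04)&(W[...,2]>a)&(W[...,2]<b)
        q=W[m]
        if len(q)<10: print(n,c,len(q));continue
        top=np.percentile(q[:,2],90); q=q[q[:,2]>top-.006]
        r=cv2.minAreaRect((q[:,:2]*1000).astype(np.float32))
        print(n,c,len(q),"top",round(top,4),"med",np.round(q[:,:2].mean(0),4),"rect",np.round(r[0],1),np.round(r[1],1),round(r[2],1))
for n,(x,y) in dict(blue=(.637,.236),yel=(.634,-.213),red=(.638,-.011)).items():
    for c in D:
        W=D[c]["W"]; h=cv2.cvtColor(D[c]["img"],cv2.COLOR_RGB2HSV)
        m=(abs(W[...,0]-x)<.065)&(abs(W[...,1]-y)<.1)&(h[...,1]>150)&(W[...,2]<.025)&(W[...,2]>-.01)
        m&={'blue':(h[...,0]>100)&(h[...,0]<130),'yel':(h[...,0]>20)&(h[...,0]<35),'red':(h[...,0]<8)|(h[...,0]>172)}[n]
        q=W[m]; r=cv2.minAreaRect((q[:,:2]*1000).astype(np.float32))
        print(n,c,len(q),"z",np.round(np.percentile(q[:,2],[10,50,98]),4),"rect",np.round(r[0],1),np.round(r[1],1),round(r[2],1))
W=D["top"]["W"]; print("bench",np.nanmedian(W[300:330,200:300,2]),np.nanmedian(D["scene"]["W"][380:400,200:240,2]))
from scipy.spatial.transform import Rotation as R
E
```

```text
bw top 328 top 0.0585 med [0.4826 0.0085] rect [482.4   8.8] [38.4 36.5] 0.9
bw scene 169 top 0.0583 med [0.4825 0.0067] rect [481.9   8. ] [37.  41.4] 72.9
bo top 336 top 0.0586 med [0.4655 0.1109] rect [465.3 110.8] [38.4 38.6] 0.3
bo scene 145 top 0.0585 med [0.4651 0.11  ] rect [463. 111.] [36.4 43.6] 64.9
c1 top 399 top 0.0387 med [ 0.445  -0.2297] rect [ 445.1 -230. ] [44.5 33.7] 64.0
c1 scene 258 top 0.0385 med [ 0.4438 -0.2308] rect [ 442.6 -229.8] [44.3 38.6] 63.4
c2 top 399 top 0.0388 med [0.4396 0.2235] rect [439.8 224.2] [34.9 44. ] 64.5
c2 scene 152 top 0.0393 med [0.439  0.2231] rect [439.  223.2] [35.7 47.9] 66.4
knob top 158 top 0.043 med [ 0.4419 -0.1113] rect [ 441.9 -111.7] [25.4 25.5] 0.5
knob scene 95 top 0.0428 med [ 0.4403 -0.1121] rect [ 440.4 -110.6] [27.5 28.6] 2.2
big top 285 top 0.0567 med [ 0.5374 -0.1   ] rect [537.4 -99.7] [35.6 36. ] 16.5
big scene 184 top 0.0559 med [ 0.5365 -0.1007] rect [536.3 -99.9] [35.3 38.4] 50.8
blue top 2686 z [0.0032 0.0055 0.0167] rect [639.1 234. ] [149.   78.6] 87.4
blue scene 1168 z [0.0025 0.0054 0.0162] rect [639.2 234. ] [151.3  81.9] 88.0
yel top 2660 z [0.0035 0.0058 0.0168] rect [ 635.5 -211.3] [ 78.5 148.6] 2.5
yel scene 2479 z [0.0028 0.0054 0.0163] rect [ 635.4 -212.1] [ 82.3 150.7] 2.8
red top 1428 z [0.0034 0.0056 0.0169] rect [637.3 -13. ] [79.6 77.9] 5.5
red scene 982 z [0.0028 0.0058 0.0166] rect [636.5 -12.9] [81.2 81.9] 6.1
bench 0.0007905860359680439 0.0005611466751470617
```

```bash
cat > go.py <<'E'
import sys, numpy as np
from scipy.spatial.transform import Rotation as R
from cell import readout
# go.py x y z yaw_deg jaw [max_cm]: rows that lead there, tool vertical
x,y,z,yaw,jaw=map(float,sys.argv[1:6]); mx=float(sys.argv[6]) if len(sys.argv)>6 else 4.5
o=readout.get_obs(); p=o["eef_pos"]; q=o["orientation"]
A=R.from_quat([q[1],q[2],q[3],q[0]])
def tgt(a):
    return R.from_matrix(np.array([[np.cos(a),np.sin(a),0],[np.sin(a),-np.cos(a),0],[0,0,-1]]))
cands=[tgt(np.radians(yaw))]
if len(sys.argv)>7: cands.append(tgt(np.radians(yaw+180)))
B=min(cands,key=lambda b:(A.inv()*b).magnitude())
rv=(A.inv()*B).as_rotvec(); d=np.array([x,y,z])-p
ax=A.as_matrix()[:,0]
print("t",round(o["clock"],2),"p",np.round(p,4),"yaw",round(np.degrees(np.arctan2(ax[1],ax[0])),1),"tilt",np.round(np.degrees(np.arccos(-A.as_matrix()[2,2])),2),"F",np.round(o["ft_force"],1),"w",round(o["width"],4),"q",np.round(o["joint_positions"],2))
n=max(int(np.ceil(np.linalg.norm(d)*100/mx)),int(np.ceil(np.abs(rv).max()/.14)),1)
rows=[]
for i in range(n):
    T=A*R.from_rotvec(rv*i/n)
    s=T.inv().apply(d/n)*100
    rows.append(f"{jaw:g} "+" ".join(f"{v:.2f}" for v in s)+" "+" ".join(f"{v:.3f}" for v in rv/n))
for i in range(0,n,8): print("; ".join(rows[i:i+8]))
E
python3 go.py .465 .1107 .13 0 0
```

```text
t 1.1 p [0.2467 0.5742 0.2053] yaw 66.7 tilt 0.0 F [-0.1 -0.3 -0. ] w 0.0853 q [-1.24  0.52 -0.04  1.6   0.02  1.02 -0.11]
0 -2.83 3.20 0.63 0.000 0.000 0.097; 0 -2.51 3.46 0.63 0.000 0.000 0.097; 0 -2.16 3.68 0.63 0.000 0.000 0.097; 0 -1.79 3.87 0.63 0.000 0.000 0.097; 0 -1.41 4.03 0.63 0.000 0.000 0.097; 0 -1.01 4.15 0.63 0.000 0.000 0.097; 0 -0.61 4.23 0.63 0.000 0.000 0.097; 0 -0.19 4.27 0.63 0.000 0.000 0.097
0 0.22 4.26 0.63 0.000 0.000 0.097; 0 0.63 4.22 0.63 0.000 0.000 0.097; 0 1.04 4.14 0.63 0.000 0.000 0.097; 0 1.44 4.02 0.63 0.000 0.000 0.097
```

Emit:
step_arm(
  steps="0 -2.8 3.2 0.6 0 0 0.1; 0 -2.5 3.5 0.6 0 0 0.1; 0 -2.2 3.7 0.6 0 0 0.1; 0 -1.8 3.9 0.6 0 0 0.1; 0 -1.4 4.0 0.6 0 0 0.1; 0 -1.0 4.1 0.6 0 0 0.1; 0 -0.6 4.2 0.6 0 0 0.1; 0 -0.2 4.3 0.6 0 0 0.1",
  squeeze=40,
)

```text
clock: 1.9
eef_pos: [0.388, 0.2572, 0.1554]
orientation: [-0.003, 0.985, 0.171, 0.001]
ft_force: [0.0, 1.0, -0.6]
width: 0.0854
```

```bash
python3 go.py .465 .1107 .12 0 0
```

```text
t 1.9 p [0.388  0.2572 0.1554] yaw 19.7 tilt 0.33 F [ 0.   1.  -0.6] w 0.0854 q [-0.88  0.35  0.21  2.07 -0.11  0.73 -0.25]
0 0.58 4.10 0.87 -0.001 -0.000 0.086; 0 0.93 4.04 0.87 -0.001 -0.000 0.086; 0 1.27 3.94 0.88 -0.001 -0.000 0.086; 0 1.60 3.82 0.88 -0.001 -0.000 0.086
```

Emit:
step_arm(
  steps="0 0.6 4.1 0.8 0 0 0.09; 0 0.9 4.0 0.8 0 0 0.09; 0 1.3 3.9 0.8 0 0 0.09; 0 1.6 3.8 0.8 0 0 0.09; 0 0 0 0 0 0 0",
)

```text
clock: 2.4
eef_pos: [0.4674, 0.0998, 0.1222]
orientation: [-0.003, 1.0, -0.02, 0.002]
ft_force: [-0.2, 1.9, 0.5]
width: 0.0852
```

```bash
python3 go.py .465 .1107 .014 0 0 3; python3 - <<'E'
from h import *
p=eyes.read_camera("wrist"); save(p,"w1"); print(p["mount"],p["fov_y"])
E
```

```text
t 2.4 p [0.4674 0.0998 0.1222] yaw -2.3 tilt 0.39 F [-0.2  1.9  0.5] w 0.0852 q [-0.57  0.43  0.31  2.07 -0.22  0.66 -0.16]
0 -0.08 -0.25 2.71 -0.001 -0.001 -0.010; 0 -0.08 -0.26 2.71 -0.001 -0.001 -0.010; 0 -0.07 -0.26 2.71 -0.001 -0.001 -0.010; 0 -0.07 -0.27 2.71 -0.001 -0.001 -0.010
[[ 9.99999261e-01  1.15624664e-03 -3.76233528e-04  2.43929796e-04]
 [ 1.00758666e-03 -9.61194280e-01 -2.75870515e-01 -6.94046856e-02]
 [-6.80607870e-04  2.75869932e-01 -9.61194734e-01 -1.68978930e-01]
 [ 0.00000000e+00  0.00000000e+00  0.00000000e+00  1.00000000e+00]] 60.88159939620585
```

View pics/w1.png

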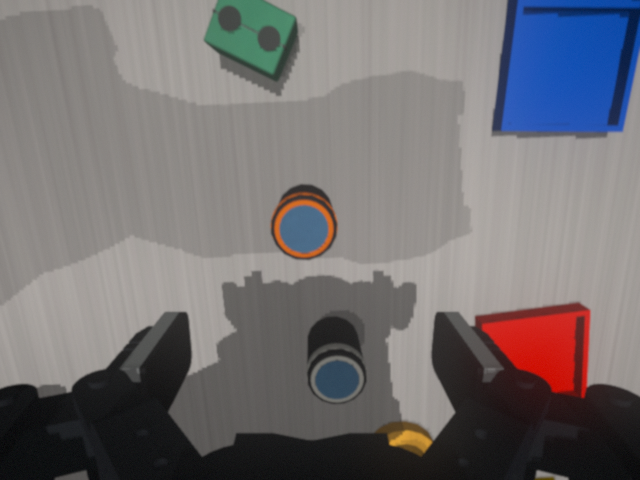

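Wrist picture: orange barrel top is at (304,228) and white at (337,380), each between the fingers' lines. I'll check the positions from depth.

```bash
cat >> h.py <<'E'
from scipy.spatial.transform import Rotation as R
def wrist():
    o=readout.get_obs(); q=o["orientation"]; T=np.eye(4); T[:3,:3]=R.from_quat([q[1],q[2],q[3],q[0]]).as_matrix(); T[:3,3]=o["eef_pos"]
    p=eyes.read_camera("wrist"); return p,world(p,T@np.array(p["mount"]))
def blob(W,x,y,a,b):
    m=(np.hypot(W[...,0]-x,W[...,1]-y)<.04)&(W[...,2]>a)&(W[...,2]<b); q=W[m]
    r=cv2.minAreaRect((q[:,:2]*1000).astype(np.float32))
    print(len(q),"z",np.round(np.median(q[:,2]),4),"mean",np.round(q[:,:2].mean(0),4),"rect",np.round(r[0],1),np.round(r[1],1),round(r[2],1))
E
python3 - <<'E'
from h import *
p,W=wrist()
blob(W,.465,.111,.05,.065);blob(W,.482,.008,.05,.065);blob(W,.44,.224,.03,.045); print(np.nanmedian(W[100:200,150:450,2]))
E
```

```text
3420 z 0.0562 mean [0.4645 0.113 ] rect [464.5 112.3] [39.7 39.8] 36.0
2636 z 0.056 mean [0.4813 0.0113] rect [481.1   9.6] [39.7 39.9] 48.8
4923 z 0.0365 mean [0.4393 0.2233] rect [438.7 224.4] [34.3 44.7] 62.6
0.00044736496047306784
```

Emit:
step_arm(
  steps="0 -0.2 -0.6 1.5 0 0 -0.04; 0 -0.1 -0.6 2.0 0 0 0; 0 0 0 3.0 0 0 0; 0 0 0 2.0 0 0 0; 0 0 0 0 0 0 0",
)

```text
clock: 3.0
eef_pos: [0.4632, 0.1242, 0.0369]
orientation: [-0.006, 1.0, 0.01, 0.003]
ft_force: [-0.5, -0.4, 1.4]
width: 0.0853
```

```bash
python3 go.py .4645 .1117 .014 0 0 3
```

```text
t 3.0 p [0.4632 0.1242 0.0369] yaw 1.2 tilt 0.79 F [-0.5 -0.4  1.4] w 0.0853 q [-0.54  0.58  0.21  2.12 -0.29  0.46 -0.08]
0 0.09 1.28 2.27 -0.012 -0.007 0.021
```

Emit:
step_arm(
  steps="0 0.1 0.8 0.5 -0.01 -0.007 0.01; 0 0 0.2 0.2 0 0 0; 0 0 0 0 0 0 0",
)

```text
clock: 3.3
eef_pos: [0.465, 0.1152, 0.0314]
orientation: [-0.001, 1.0, 0.006, 0.0]
ft_force: [0.2, -0.2, 0.9]
width: 0.0857
```

```bash
python3 go.py .4645 .1117 .014 0 0 3
```

```text
t 3.3 p [0.465  0.1152 0.0314] yaw 0.7 tilt 0.13 F [ 0.2 -0.2  0.9] w 0.0857 q [-0.53  0.6   0.22  2.12 -0.28  0.45 -0.08]
0 -0.06 0.35 1.74 -0.002 -0.001 0.013
```

Emit:
step_arm(
  steps="0 0 0.3 0.8 0 0 0.01; 0 0 0 0.8 0 0 0; 0 0 0 0 0 0 0; 1 0 0 0 0 0 0; 1 0 0 0 0 0 0; 1 0 0 0 0 0 0; 1 0 0 0 0 0 0; 1 0 0 0 0 0 0",
  squeeze=40,
)

```text
clock: 4.1
eef_pos: [0.4659, 0.1124, 0.0157]
orientation: [-0.002, 1.0, 0.001, 0.001]
ft_force: [-0.2, -0.4, -0.6]
width: 0.0383
```

```bash
python3 go.py .6407 .2705 .018 0 1 4
```

```text
t 4.1 p [0.4659 0.1124 0.0157] yaw 0.1 tilt 0.26 F [-0.2 -0.4 -0.6] w 0.0383 q [-0.51  0.63  0.2   2.12 -0.3   0.42 -0.07]
1 2.92 -2.63 -0.02 -0.001 -0.000 0.000; 1 2.92 -2.63 -0.02 -0.001 -0.000 0.000; 1 2.92 -2.63 -0.03 -0.001 -0.000 0.000; 1 2.92 -2.63 -0.03 -0.001 -0.000 0.000; 1 2.91 -2.63 -0.03 -0.001 -0.000 0.000; 1 2.91 -2.63 -0.03 -0.001 -0.000 0.000
```

Emit:
step_arm(
  steps="1 0 0 -1 0 0 0; 1 0 0 -2.5 0 0 0; 1 0.5 -0.5 -3 0 0 0; 1 3 -3 -2 0 0 0; 1 4 -3.6 0 0 0 0; 1 4 -3.6 0 0 0 0; 1 3 -2.5 0 0 0 0; 1 1.5 -1.5 0 0 0 0",
)

```text
clock: 4.9
eef_pos: [0.6236, 0.2573, 0.1112]
orientation: [-0.002, 1.0, -0.001, 0.002]
ft_force: [-1.0, -1.2, -0.4]
width: 0.0384
```

```bash
python3 go.py .6407 .2705 .05 0 1 4
```

```text
t 4.9 p [0.6236 0.2573 0.1112] yaw -0.1 tilt 0.29 F [-1.  -1.2 -0.4] w 0.0384 q [-0.66  0.72  0.3   1.55 -0.26  0.9  -0.28]
1 0.84 -0.65 3.06 -0.002 -0.002 -0.001; 1 0.85 -0.66 3.06 -0.002 -0.002 -0.001
```

Emit:
step_arm(
  steps="1 0.8 -0.6 1.5 0 0 0; 1 0.4 -0.3 2.5 0 0 0; 1 0 0 1.5 0 0 0; 1 0 0 0 0 0 0; 1 0 0 0 0 0 0",
)

```text
clock: 5.4
eef_pos: [0.6377, 0.2697, 0.0578]
orientation: [-0.002, 1.0, 0.0, 0.003]
ft_force: [-0.0, 0.4, 0.2]
width: 0.0382
```

```bash
python3 go.py .6407 .2705 .0202 0 1 4
```

```text
t 5.4 p [0.6377 0.2697 0.0578] yaw 0.0 tilt 0.41 F [-0.   0.4  0.2] w 0.0382 q [-0.65  0.81  0.28  1.53 -0.27  0.83 -0.27]
1 0.28 -0.07 3.76 -0.004 -0.006 0.001
```

Emit:
step_arm(
  steps="1 0.2 0 1.2 -0.004 -0.006 0; 1 0 0 1.2 0 0 0; 1 0 0 0.6 0 0 0; 1 0 0 0.2 0 0 0; 1 0 0 0 0 0 0",
)

```text
clock: 5.9
eef_pos: [0.6405, 0.2692, 0.0256]
orientation: [-0.0, 1.0, 0.0, 0.001]
ft_force: [-0.7, 0.5, -0.9]
width: 0.0386
```

```bash
python3 go.py .6407 .2705 .0202 0 1 4
```

```text
t 5.9 p [0.6405 0.2692 0.0256] yaw 0.0 tilt 0.08 F [-0.7  0.5 -0.9] w 0.0386 q [-0.64  0.86  0.27  1.53 -0.28  0.79 -0.26]
1 0.02 -0.13 0.54 -0.001 -0.001 0.000
```

Emit:
step_arm(
  steps="1 0 0 0.3 0 0 0; 1 0 0 0.2 0 0 0; 1 0 0 0.1 0 0 0; 1 0 0 0 0 0 0",
)

```text
clock: 6.3
eef_pos: [0.6409, 0.2694, 0.0199]
orientation: [-0.001, 1.0, -0.0, 0.001]
ft_force: [0.3, 0.5, -0.8]
width: 0.0384
```

Emit:
step_arm(
  steps="1 0 0 0.05 0 0 0; 1 0 0 0.05 0 0 0; 1 0 0 0 0 0 0",
)

```text
clock: 6.6
eef_pos: [0.641, 0.2697, 0.0199]
orientation: [-0.001, 1.0, 0.0, 0.001]
ft_force: [0.3, -0.1, -0.2]
width: 0.0385
```

Emit:
step_arm(
  steps="1 0 0 0.15 0 0 0; 1 0 0 0.1 0 0 0",
)

```text
clock: 6.8
eef_pos: [0.6412, 0.2701, 0.0195]
orientation: [-0.001, 1.0, 0.0, 0.002]
ft_force: [-8.7, -2.5, 18.7]
width: 0.0384
```

Emit:
step_arm(
  steps="1 0 0 -0.04 0 0 0; 0.45 0 0 0 0 0 0; 0.4 0 0 0 0 0 0; 0.2 0 0 -0.5 0 0 0; 0 0 0 -2 0 0 0; 0 0 0 -3 0 0 0; 0 0 0 -3 0 0 0; 0 0 0 -1 0 0 0",
)

```text
clock: 7.6
eef_pos: [0.6402, 0.2692, 0.1171]
orientation: [-0.001, 1.0, -0.0, 0.0]
ft_force: [0.4, -0.4, -0.8]
width: 0.0856
```

```bash
python3 go.py .4820 .0095 .10 0 0 4; python3 - <<'E'
from h import *
p,W=wrist(); save(p,"w2"); blob(W,.641,.27,.05,.07)
E
```

```text
t 7.6 p [0.6402 0.2692 0.1171] yaw -0.0 tilt 0.07 F [ 0.4 -0.4 -0.8] w 0.0856 q [-0.66  0.75  0.3   1.48 -0.25  0.95 -0.29]
0 -1.98 3.25 0.21 -0.000 -0.000 -0.000; 0 -1.98 3.25 0.21 -0.000 -0.000 -0.000; 0 -1.98 3.25 0.21 -0.000 -0.000 -0.000; 0 -1.98 3.25 0.21 -0.000 -0.000 -0.000; 0 -1.98 3.25 0.21 -0.000 -0.000 -0.000; 0 -1.98 3.25 0.21 -0.000 -0.000 -0.000; 0 -1.98 3.25 0.21 -0.000 -0.000 -0.000; 0 -1.98 3.25 0.21 -0.000 -0.000 -0.000
3702 z 0.0601 mean [0.6399 0.2716] rect [639.8 270.3] [39.6 39.9] 64.1
```

View pics/w2.png

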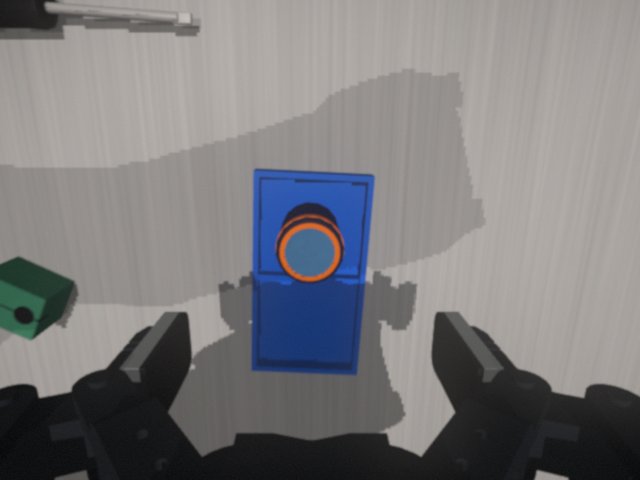

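The orange barrel stands upright and centred in the far blue bay, pixel (310,250), top at 0.060. White barrel is next.

Emit:
step_arm(
  steps="0 -1.5 2.4 0 0 0 0; 0 -2.5 4 0 0 0 0; 0 -2.6 4.2 0.2 0 0 0; 0 -2.6 4.2 0.2 0 0 0; 0 -2.6 4.2 0.2 0 0 0; 0 -2 3.2 0.2 0 0 0; 0 -1 1.6 0 0 0 0; 0 -0.3 0.6 0 0 0 0",
)

```text
clock: 8.45
eef_pos: [0.4819, 0.0199, 0.1044]
orientation: [-0.001, 1.0, 0.002, -0.001]
ft_force: [1.3, 1.0, -0.8]
width: 0.0856
```

```bash
python3 go.py .4820 .0088 .05 0 0 4
```

```text
t 8.45 p [0.4819 0.0199 0.1044] yaw 0.2 tilt 0.12 F [ 1.3  1.  -0.8] w 0.0856 q [-0.39  0.47  0.3   2.07 -0.23  0.63  0.06]
0 0.01 0.56 2.72 -0.001 0.001 0.002; 0 0.01 0.56 2.72 -0.001 0.001 0.002
```

Emit:
step_arm(
  steps="0 0 0.6 1.5 0 0 0; 0 0 0.3 2.5 0 0 0; 0 0 0 1.5 0 0 0; 0 0 0 0 0 0 0; 0 0 0 0 0 0 0",
)

```text
clock: 8.95
eef_pos: [0.4833, 0.0121, 0.047]
orientation: [-0.001, 1.0, 0.002, -0.001]
ft_force: [-0.3, 0.4, 0.6]
width: 0.0853
```

```bash
python3 go.py .4820 .0088 .0155 0 0 4
```

```text
t 8.95 p [0.4833 0.0121 0.047 ] yaw 0.2 tilt 0.11 F [-0.3  0.4  0.6] w 0.0853 q [-0.33  0.57  0.24  2.1  -0.28  0.5   0.12]
0 -0.13 0.34 3.15 -0.002 0.001 0.004
```

Emit:
step_arm(
  steps="0 -0.1 0.3 1.2 0 0 0; 0 0 0 1.2 0 0 0; 0 0 0 0.5 0 0 0; 0 0 0 0 0 0 0; 1 0 0 0 0 0 0; 1 0 0 0 0 0 0; 1 0 0 0 0 0 0; 1 0 0 0 0 0 0",
)

```text
clock: 9.75
eef_pos: [0.4836, 0.01, 0.0173]
orientation: [-0.001, 1.0, 0.003, 0.001]
ft_force: [-1.2, -0.0, 1.9]
width: 0.0386
```

```bash
python3 go.py .6375 .1975 .1 0 1 4
```

```text
t 9.75 p [0.4836 0.01   0.0173] yaw 0.3 tilt 0.16 F [-1.2 -0.   1.9] w 0.0386 q [-0.3   0.63  0.21  2.11 -0.3   0.43  0.15]
1 2.21 -2.67 -1.17 -0.000 -0.000 0.001; 1 2.21 -2.67 -1.17 -0.000 -0.000 0.001; 1 2.21 -2.67 -1.17 -0.000 -0.000 0.001; 1 2.21 -2.67 -1.18 -0.000 -0.000 0.001; 1 2.20 -2.67 -1.18 -0.000 -0.000 0.001; 1 2.20 -2.68 -1.18 -0.000 -0.000 0.001; 1 2.20 -2.68 -1.18 -0.000 -0.000 0.001
```

Emit:
step_arm(
  steps="1 0 0 -1 0 0 0; 1 0 0 -2.5 0 0 0; 1 0.5 -0.6 -3 0 0 0; 1 2.5 -3.1 -2 0 0 0; 1 3.2 -4 0 0 0 0; 1 3.2 -4 0 0 0 0; 1 3 -3.8 0 0 0 0; 1 2 -2.4 0 0 0 0",
)

```text
clock: 10.55
eef_pos: [0.628, 0.1895, 0.1136]
orientation: [-0.001, 1.0, -0.001, 0.002]
ft_force: [-0.2, -0.9, -1.4]
width: 0.0382
```

```bash
python3 go.py .6375 .1975 .06 0 1 4
```

```text
t 10.55 p [0.628  0.1895 0.1136] yaw -0.1 tilt 0.26 F [-0.2 -0.9 -1.4] w 0.0382 q [-0.58  0.69  0.31  1.61 -0.26  0.88 -0.17]
1 0.47 -0.39 2.68 -0.001 -0.002 -0.001; 1 0.47 -0.40 2.68 -0.001 -0.002 -0.001
```

Emit:
step_arm(
  steps="1 0.3 -0.2 1.5 0 0 0; 1 0.2 -0.1 2.5 0 0 0; 1 0 0 1 0 0 0; 1 0 0 0 0 0 0; 1 0 0 0 0 0 0",
)

```text
clock: 11.05
eef_pos: [0.6345, 0.1966, 0.0648]
orientation: [-0.002, 1.0, 0.001, 0.003]
ft_force: [-0.1, -0.5, -0.8]
width: 0.0383
```

```bash
python3 go.py .6375 .1975 .0213 0 1 4
```

```text
t 11.05 p [0.6345 0.1966 0.0648] yaw 0.1 tilt 0.37 F [-0.1 -0.5 -0.8] w 0.0383 q [-0.57  0.76  0.29  1.61 -0.28  0.8  -0.16]
1 0.14 -0.04 2.18 -0.002 -0.003 0.001; 1 0.15 -0.04 2.18 -0.002 -0.003 0.001
```

Emit:
step_arm(
  steps="1 0.2 0 1.5 -0.003 -0.005 0; 1 0.1 0 1.5 0 0 0; 1 0 0 0.7 0 0 0; 1 0 0 0.2 0 0 0; 1 0 0 0 0 0 0",
)

```text
clock: 11.55
eef_pos: [0.6383, 0.1956, 0.0243]
orientation: [-0.0, 1.0, 0.0, 0.001]
ft_force: [-0.2, 0.8, -2.5]
width: 0.0381
```

```bash
python3 go.py .6375 .1975 .0213 0 1 4
```

```text
t 11.55 p [0.6383 0.1956 0.0243] yaw 0.0 tilt 0.09 F [-0.2  0.8 -2.5] w 0.0381 q [-0.55  0.82  0.27  1.61 -0.29  0.74 -0.15]
1 -0.08 -0.19 0.30 -0.000 -0.001 0.000
```

Emit:
step_arm(
  steps="1 0 -0.1 0.2 0 0 0; 1 0 0 0.15 0 0 0; 1 0 0 0 0 0 0",
)

```text
clock: 11.85
eef_pos: [0.6386, 0.1969, 0.0215]
orientation: [-0.001, 1.0, 0.0, 0.001]
ft_force: [-0.9, 0.4, -1.3]
width: 0.0382
```

Emit:
step_arm(
  steps="1 0 0 0.1 0 0 0; 1 0 0 0.08 0 0 0",
)

```text
clock: 12.05
eef_pos: [0.6388, 0.1972, 0.0212]
orientation: [-0.001, 1.0, 0.0, 0.001]
ft_force: [-7.3, -1.8, 13.2]
width: 0.0381
```

Contact at the expected height. Now release, lift, and head for clamp_two (grip axis yaw 63°).

Emit:
step_arm(
  steps="1 0 0 -0.04 0 0 0; 0.45 0 0 0 0 0 0; 0.4 0 0 0 0 0 0; 0.2 0 0 -0.5 0 0 0; 0 0 0 -2 0 0 0; 0 0 0 -3 0 0 0; 0 0 0 -3 0 0 0; 0 0 0 -0.5 0 0 0",
)

```text
clock: 12.85
eef_pos: [0.6386, 0.1968, 0.1153]
orientation: [-0.001, 1.0, 0.0, 0.001]
ft_force: [0.4, -0.3, 0.0]
width: 0.0856
```

```bash
python3 go.py .439 .224 .10 63 0 4
```

```text
t 12.85 p [0.6386 0.1968 0.1153] yaw 0.0 tilt 0.17 F [ 0.4 -0.3  0. ] w 0.0856 q [-0.58  0.71  0.31  1.57 -0.26  0.9  -0.18]
0 -2.49 -0.34 0.18 0.000 -0.000 -0.137; 0 -2.42 -0.68 0.19 0.000 -0.000 -0.137; 0 -2.31 -1.01 0.19 0.000 -0.000 -0.137; 0 -2.15 -1.31 0.19 0.000 -0.000 -0.137; 0 -1.95 -1.59 0.19 0.000 -0.000 -0.137; 0 -1.71 -1.85 0.19 0.000 -0.000 -0.137; 0 -1.44 -2.06 0.19 0.000 -0.000 -0.137; 0 -1.15 -2.24 0.19 0.000 -0.000 -0.137
```

Emit:
step_arm(
  steps="0 -2.5 -0.3 0.2 0 0 -0.14; 0 -2.4 -0.7 0.2 0 0 -0.14; 0 -2.3 -1.0 0.2 0 0 -0.14; 0 -2.1 -1.3 0.2 0 0 -0.14; 0 -2 -1.6 0.2 0 0 -0.14; 0 -1.7 -1.8 0.2 0 0 -0.14; 0 -1.4 -2.0 0.2 0 0 -0.12; 0 -0.6 -1.2 0.2 0 0 -0.06",
)

```text
clock: 13.65
eef_pos: [0.4469, 0.218, 0.0996]
orientation: [0.001, 0.863, 0.506, 0.004]
ft_force: [0.2, 0.6, -0.9]
width: 0.0856
```

```bash
python3 go.py .439 .224 .05 63 0 3; python3 - <<'E'
from h import *
p,W=wrist(); save(p,"w3"); blob(W,.44,.224,.03,.045)
E
```

```text
t 13.65 p [0.4469 0.218  0.0996] yaw 60.8 tilt 0.5 F [ 0.2  0.6 -0.9] w 0.0856 q [-0.59  0.47  0.02  2.03 -0.01  0.63  0.5 ]
0 0.06 -0.51 2.48 0.003 -0.003 -0.019; 0 0.07 -0.50 2.48 0.003 -0.003 -0.019
4230 z 0.0365 mean [0.4375 0.2252] rect [438.5 224.7] [34.  44.1] 62.6
```

View pics/w3.png

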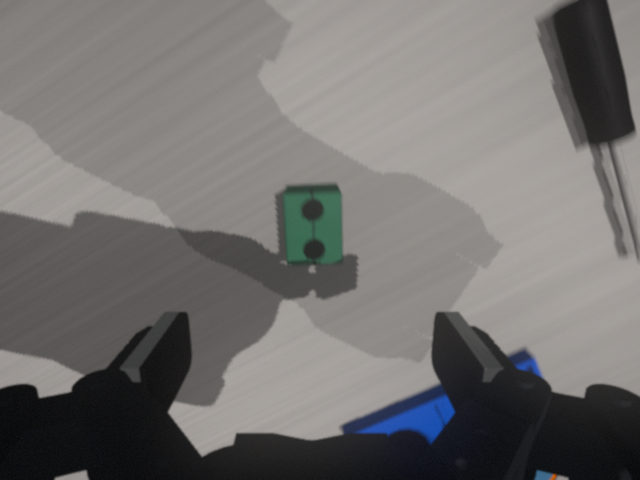

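Clamp_two at pixel (313,228), its long side square to the jaws; its centre is confirmed at (0.4385, 0.2247).

Emit:
step_arm(
  steps="0 0.1 -0.5 1.5 0.005 -0.005 -0.02; 0 0 -0.2 2.5 0 0 0; 0 0 0 1.2 0 0 0; 0 0 0 0 0 0 0; 0 0 0 0 0 0 0",
)

```text
clock: 14.2
eef_pos: [0.4409, 0.2229, 0.0443]
orientation: [0.0, 0.857, 0.515, 0.0]
ft_force: [0.0, -0.3, 0.4]
width: 0.0855
```

```bash
python3 go.py .4385 .2247 .0105 62.6 0 3
```

```text
t 14.2 p [0.4409 0.2229 0.0443] yaw 62.0 tilt 0.04 F [ 0.  -0.3  0.4] w 0.0855 q [-0.6   0.57  0.01  2.06 -0.01  0.51  0.5 ]
0 0.02 -0.15 1.69 0.000 -0.000 -0.005; 0 0.02 -0.15 1.69 0.000 -0.000 -0.005
```

Emit:
step_arm(
  steps="0 0 -0.3 1.3 0 0 -0.01; 0 0 0 1.3 0 0 0; 0 0 0 0.5 0 0 0; 0 0 0 0 0 0 0; 1 0 0 0 0 0 0; 1 0 0 0 0 0 0; 1 0 0 0 0 0 0; 1 0 0 0 0 0 0",
)

```text
clock: 15.0
eef_pos: [0.4412, 0.2248, 0.0148]
orientation: [0.001, 0.855, 0.518, 0.002]
ft_force: [-0.6, -0.5, 0.4]
width: 0.0282
```

```bash
python3 go.py .439 .2247 .0105 62.6 0 3
```

```text
t 15.0 p [0.4412 0.2248 0.0148] yaw 62.4 tilt 0.27 F [-0.6 -0.5  0.4] w 0.0282 q [-0.6   0.63  0.01  2.07 -0.01  0.44  0.51]
0 -0.11 -0.20 0.43 0.003 -0.003 -0.003
```

Emit:
step_arm(
  steps="1 0 0 0 0 0 0; 1 0 0 0 0 0 0",
)

```text
clock: 15.2
eef_pos: [0.4414, 0.2249, 0.0152]
orientation: [0.001, 0.855, 0.518, 0.003]
ft_force: [-0.1, 0.5, -0.9]
width: 0.0003
```

```bash
python3 - <<'E'
from h import *
p,W=wrist(); save(p,"w4"); blob(W,.44,.224,.03,.045)
E
```

```text
5044 z 0.0364 mean [0.4279 0.2295] rect [434.9 226.4] [34.1 36.9] 62.8
```

View pics/w4.png

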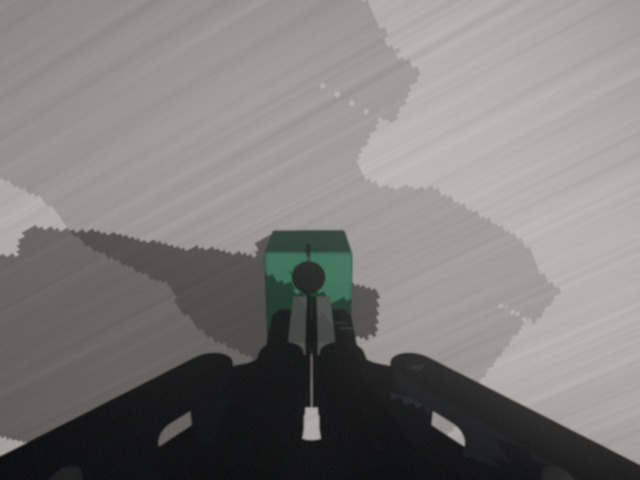

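```bash
python3 - <<'E'
from h import *
p,W=wrist()
for v in range(285,360,8): print(v,[(u,np.round(W[v,u],4).tolist()) for u in (300,306,325)], p["img"][v,300])
E
```

```text
285 [(300, [0.4287, 0.226, 0.0381]), (306, [0.4302, 0.2278, 0.0367]), (325, [0.4336, 0.2343, 0.037])] [39 42 39]
293 [(300, [0.4319, 0.2243, 0.0374]), (306, [0.4328, 0.2264, 0.0377]), (325, [0.4362, 0.2329, 0.0377])] [39 67 53]
301 [(300, [0.4303, 0.2254, 0.0491]), (306, [0.4311, 0.2274, 0.0496]), (325, [0.4343, 0.2334, 0.0497])] [71 73 72]
309 [(300, [0.4303, 0.2256, 0.056]), (306, [0.4314, 0.2273, 0.0557]), (325, [0.4335, 0.2335, 0.0578])] [70 71 71]
317 [(300, [0.4301, 0.2258, 0.0626]), (306, [0.4309, 0.2276, 0.0629]), (325, [0.4335, 0.2332, 0.0635])] [70 71 70]
325 [(300, [0.4301, 0.2259, 0.0683]), (306, [0.4309, 0.2276, 0.0684]), (325, [0.4338, 0.2328, 0.0682])] [69 71 70]
333 [(300, [0.4304, 0.2259, 0.0731]), (306, [0.4308, 0.2278, 0.074]), (325, [0.4346, 0.2323, 0.0717])] [69 71 70]
341 [(300, [0.4301, 0.2262, 0.0784]), (306, [0.4306, 0.2279, 0.079]), (325, [0.4337, 0.2325, 0.078])] [71 73 72]
349 [(300, [0.4298, 0.2265, 0.0836]), (306, [0.4329, 0.2267, 0.079]), (325, [0.4327, 0.2328, 0.0842])] [22 22 23]
357 [(300, [0.4296, 0.2267, 0.0881]), (306, [0.4353, 0.2254, 0.0789]), (325, [0.4326, 0.2326, 0.0882])] [24 25 25]
```

The gripper shut fully above the clamp, with tips near z≈0.044 where the reported TCP says 0.015. I'll lift and measure where the tips really are in the tool frame.

Emit:
step_arm(
  steps="1 0 0 -2 0 0 0; 1 0 0 -2 0 0 0; 1 0 0 -1 0 0 0; 1 0 0 0 0 0 0; 1 0 0 0 0 0 0",
)

```text
clock: 15.8
eef_pos: [0.4406, 0.2245, 0.0658]
orientation: [0.001, 0.855, 0.518, 0.002]
ft_force: [0.7, 0.7, -0.1]
width: -0.0
```

```bash
python3 - <<'E'
from h import *
print(readout.get_obs()["eef_pos"])
p,_=wrist(); Tl=world(p,p["mount"])
for v in range(262,350,6): print(v,[(u,np.round(Tl[v,u]*1000,1).tolist(),int(p["img"][v,u,1])) for u in (300,306,325)])
save(p,"w5",(200,180,440,400),2)
E
```

```text
[0.44058628 0.22452378 0.06583915]
262 [(300, [-6.2, -3.5, 29.4], 116), (306, [-3.1, -3.2, 30.2], 116), (325, [6.6, -3.2, 30.2], 115)]
268 [(300, [-6.2, -0.1, 29.7], 113), (306, [-3.1, -0.1, 29.7], 117), (325, [6.6, -0.1, 29.9], 114)]
274 [(300, [-6.3, 3.2, 29.8], 64), (306, [-3.2, 3.2, 29.8], 69), (325, [6.7, 3.1, 29.6], 66)]
280 [(300, [-6.3, 6.8, 30.5], 46), (306, [-3.2, 5.9, 28.3], 37), (325, [6.7, 6.6, 30.1], 66)]
286 [(300, [-6.3, 9.7, 29.5], 34), (306, [-3.2, 9.6, 29.4], 34), (325, [6.7, 9.6, 29.1], 65)]
292 [(300, [-6.3, 12.5, 28.1], 35), (306, [-3.2, 13.2, 29.8], 33), (325, [6.7, 13.2, 29.7], 67)]
298 [(300, [-4.6, -10.2, -31.9], 73), (306, [-2.4, -10.2, -31.9], 73), (325, [4.4, -10.4, -32.5], 82)]
304 [(300, [-4.5, -10.3, -37.4], 72), (306, [-2.4, -9.9, -36.5], 63), (325, [4.3, -10.3, -37.5], 82)]
310 [(300, [-4.4, -10.2, -42.0], 70), (306, [-2.3, -10.0, -41.6], 58), (325, [4.1, -10.3, -42.4], 82)]
316 [(300, [-4.2, -10.1, -46.5], 72), (306, [-2.3, -10.1, -46.5], 60), (325, [4.0, -9.9, -46.0], 84)]
322 [(300, [-4.1, -10.6, -51.8], 72), (306, [-2.2, -10.4, -51.3], 58), (325, [3.9, -9.6, -49.8], 72)]
328 [(300, [-4.0, -10.6, -55.7], 69), (306, [-2.2, -10.3, -55.1], 50), (325, [3.7, -10.4, -55.3], 72)]
334 [(300, [-3.9, -10.6, -59.6], 71), (306, [-2.1, -10.2, -58.9], 51), (325, [3.5, -10.3, -59.1], 72)]
340 [(300, [-3.9, -10.1, -62.2], 69), (306, [-2.1, -10.0, -62.1], 45), (325, [3.4, -10.3, -62.7], 70)]
346 [(300, [-3.7, -11.0, -67.1], 54), (306, [-2.1, -9.7, -64.9], 50), (325, [3.3, -10.6, -66.5], 31)]
```

View pics/w5.png

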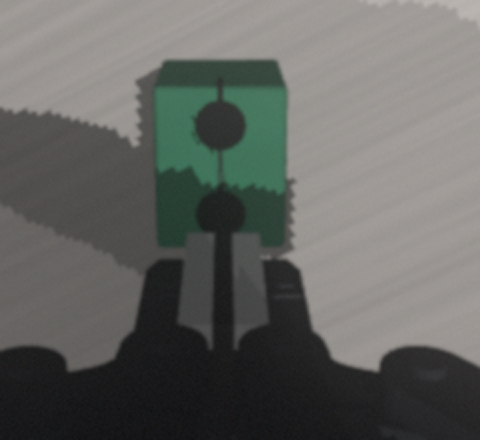

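The shut tips lie 29 mm behind the reported TCP; pad faces start at tool z = -29 and their ±10.3 mm width matches the 22 mm given. So the barrels were held by only the last ~8 mm of the pads, and grasps have to go 29 mm lower. I'll apply that now and watch the force.

Emit:
step_arm(
  steps="0 0 -0.1 0 0 0 0; 0 0 -0.1 0 0 0 0; 0 0 0 1.5 0 0 0; 0 0 0 2.5 0 0 0; 0 0 0 1.5 0 0 0; 0 0 0 0.5 0 0 0; 0 0 0 0 0 0 0",
)

```text
clock: 16.55
eef_pos: [0.4375, 0.2253, 0.0012]
orientation: [0.001, 0.855, 0.518, 0.0]
ft_force: [-0.1, 0.1, 0.3]
width: 0.0855
```

```bash
python3 go.py .4387 .2247 -.018 62.6 0 3; python3 - <<'E'
from h import *
p,_=wrist(); Tl=world(p,p["mount"])
g=p["img"].astype(int); save(p,"w6")
W=_; 
m=(Tl[...,2]>-70)&(abs(abs(Tl[...,0])-.047)<.008)&(Tl[...,1]>-.02)&(Tl[...,1]<.0)&(Tl[...,2]<-.0)
print("open finger z max mm", np.round(np.percentile(Tl[m][:,2]*1000,[50,95,100]),1) if m.any() else None, m.sum())
E
```

```text
t 16.55 p [0.4375 0.2253 0.0012] yaw 62.5 tilt 0.06 F [-0.1  0.1  0.3] w 0.0855 q [-0.6   0.65  0.01  2.08 -0.01  0.41  0.5 ]
0 0.01 0.14 1.92 0.001 0.000 -0.003
open finger z max mm [-78.2 -45.8  -0. ] 14473
```

Emit:
step_arm(
  steps="0 0 0.1 0.8 0 0 0; 0 0 0 0.7 0 0 0; 0 0 0 0.3 0 0 0; 0 0 0 0 0 0 0",
)

```text
clock: 17.0
eef_pos: [0.4395, 0.2254, -0.0163]
orientation: [0.0, 0.855, 0.518, 0.002]
ft_force: [-0.2, -0.4, 1.0]
width: 0.0856
```

Emit:
step_arm(
  steps="1 0 0 0 0 0 0; 1 0 0 0 0 0 0; 1 0 0 0 0 0 0; 1 0 0 0 0 0 0; 1 0 0 0 0 0 0",
)

```text
clock: 17.5
eef_pos: [0.4398, 0.2255, -0.0156]
orientation: [0.0, 0.855, 0.518, 0.002]
ft_force: [-0.5, 0.2, -2.3]
width: 0.0335
```

```bash
python3 go.py .6339 -.1748 .08 92.5 1 4; python3 go.py .6339 -.1748 .08 2.5 1 4 | tail -2
```

```text
t 17.5 p [ 0.4398  0.2255 -0.0156] yaw 62.4 tilt 0.24 F [-0.5  0.2 -2.3] w 0.0335 q [-0.6   0.69  0.01  2.08 -0.01  0.37  0.5 ]
1 -2.21 2.98 -0.79 0.000 -0.000 -0.044; 1 -2.33 2.88 -0.79 0.000 -0.000 -0.044; 1 -2.46 2.78 -0.80 0.000 -0.000 -0.044; 1 -2.58 2.66 -0.80 0.000 -0.000 -0.044; 1 -2.69 2.55 -0.80 0.000 -0.000 -0.044; 1 -2.80 2.43 -0.80 0.000 -0.000 -0.044; 1 -2.90 2.30 -0.80 0.000 -0.000 -0.044; 1 -3.00 2.17 -0.80 0.000 -0.000 -0.044
1 -3.09 2.04 -0.80 0.000 -0.000 -0.044; 1 -3.18 1.90 -0.80 0.000 -0.000 -0.044; 1 -3.26 1.76 -0.80 0.000 -0.000 -0.044; 1 -3.34 1.62 -0.80 0.000 -0.000 -0.044
1 -2.21 2.98 -0.79 0.000 -0.000 0.087; 1 -1.94 3.16 -0.79 0.000 -0.000 0.087; 1 -1.66 3.32 -0.79 0.000 -0.000 0.087; 1 -1.36 3.45 -0.79 0.000 -0.000 0.087; 1 -1.06 3.55 -0.79 0.000 -0.000 0.087; 1 -0.74 3.63 -0.79 0.000 -0.000 0.087; 1 -0.42 3.68 -0.79 0.000 -0.000 0.087; 1 -0.10 3.71 -0.79 0.000 -0.000 0.087
1 0.22 3.70 -0.79 0.000 -0.000 0.087; 1 0.54 3.67 -0.79 0.000 -0.000 0.087; 1 0.86 3.61 -0.80 0.000 -0.000 0.087; 1 1.17 3.52 -0.80 0.000 -0.000 0.087
```

Emit:
step_arm(
  steps="1 0 0 -1 0 0 0; 1 0 0 -2.5 0 0 0; 1 0 0 -3 0 0 0; 1 -1.5 2.2 -2 0 0 0.08; 1 -2 3.2 -0.3 0 0 0.09; 1 -1.7 3.5 0 0 0 0.09; 1 -1.4 3.7 0 0 0 0.09; 1 -1.1 3.8 0 0 0 0.09",
)

```text
clock: 18.3
eef_pos: [0.5221, 0.0627, 0.0813]
orientation: [-0.001, 0.948, 0.317, 0.004]
ft_force: [1.3, 1.4, -0.5]
width: 0.0334
```

```bash
python3 go.py .6339 -.1748 .07 2.5 1 4
```

```text
t 18.3 p [0.5221 0.0627 0.0813] yaw 37.0 tilt 0.46 F [ 1.3  1.4 -0.5] w 0.0334 q [-0.32  0.54  0.12  1.98 -0.11  0.62  0.52]
1 -0.77 3.67 0.15 -0.000 -0.001 0.086; 1 -0.45 3.72 0.16 -0.000 -0.001 0.086; 1 -0.13 3.75 0.16 -0.000 -0.001 0.086; 1 0.20 3.74 0.16 -0.000 -0.001 0.086; 1 0.52 3.71 0.16 -0.000 -0.001 0.086; 1 0.83 3.66 0.16 -0.000 -0.001 0.086; 1 1.15 3.57 0.16 -0.000 -0.001 0.086
```

Emit:
step_arm(
  steps="1 -0.8 3.7 0 0 0 0.09; 1 -0.5 3.7 0 0 0 0.09; 1 -0.1 3.7 0 0 0 0.09; 1 0.2 3.7 0 0 0 0.09; 1 0.5 3.7 0 0 0 0.09; 1 0.7 2.8 0 0 0 0.08; 1 0.5 1.4 0 0 0 0.04; 1 0 0 0 0 0 0",
)

```text
clock: 19.1
eef_pos: [0.6197, -0.1617, 0.0871]
orientation: [-0.003, 1.0, 0.022, 0.005]
ft_force: [-0.5, 0.0, -2.2]
width: 0.0336
```

```bash
python3 go.py .6339 -.1748 .03 2.5 1 4
```

```text
t 19.1 p [ 0.6197 -0.1617  0.0871] yaw 2.5 tilt 0.68 F [-0.5  0.  -2.2] w 0.0336 q [-0.01  0.7   0.27  1.67 -0.26  0.8   0.42]
1 0.65 0.70 2.86 -0.003 -0.005 -0.000; 1 0.67 0.69 2.86 -0.003 -0.005 -0.000
```

Emit:
step_arm(
  steps="1 0.7 0.6 1.2 -0.005 -0.01 0; 1 0.5 0.4 2.2 0 0 0; 1 0 0 1.5 0 0 0; 1 0 0 0.4 0 0 0; 1 0 0 0 0 0 0",
)

```text
clock: 19.6
eef_pos: [0.6318, -0.1654, 0.0341]
orientation: [-0.002, 1.0, 0.026, 0.0]
ft_force: [0.1, -0.9, -1.3]
width: 0.0336
```

```bash
python3 go.py .6339 -.1748 -.0116 2.5 1 4
```

```text
t 19.6 p [ 0.6318 -0.1654  0.0341] yaw 3.0 tilt 0.24 F [ 0.1 -0.9 -1.3] w 0.0336 q [ 0.01  0.79  0.25  1.65 -0.27  0.74  0.44]
1 0.08 0.48 2.28 -0.002 -0.000 0.004; 1 0.08 0.48 2.28 -0.002 -0.000 0.004
```

Emit:
step_arm(
  steps="1 0.1 0.6 0.8 -0.003 0 0; 1 0.1 0.4 0.8 0 0 0; 1 0 0.2 0.5 0 0 0; 1 0 0 0 0 0 0",
)

```text
clock: 20.0
eef_pos: [0.6351, -0.1776, 0.0132]
orientation: [-0.0, 1.0, 0.027, 0.001]
ft_force: [-0.2, 0.7, -1.5]
width: 0.033
```

```bash
python3 go.py .6339 -.1748 -.0116 2.5 1 4
```

```text
t 20.0 p [ 0.6351 -0.1776  0.0132] yaw 3.1 tilt 0.13 F [-0.2  0.7 -1.5] w 0.033 q [ 0.03  0.83  0.24  1.64 -0.28  0.71  0.46]
1 -0.11 -0.29 2.48 -0.001 -0.002 0.010
```

Emit:
step_arm(
  steps="1 -0.1 -0.2 0.8 0 0 0.01; 1 0 0 0.8 0 0 0; 1 0 0 0.4 0 0 0; 1 0 0 0.1 0 0 0; 1 0 0 0 0 0 0",
)

```text
clock: 20.5
eef_pos: [0.6339, -0.1753, -0.0097]
orientation: [-0.001, 1.0, 0.021, 0.001]
ft_force: [-0.1, 0.1, -1.5]
width: 0.0336
```

Emit:
step_arm(
  steps="1 0 0 0.15 0 0 0; 1 0 0 0.1 0 0 0; 1 0 0 0 0 0 0",
)

```text
clock: 20.8
eef_pos: [0.6342, -0.1753, -0.0115]
orientation: [-0.001, 1.0, 0.021, 0.001]
ft_force: [0.4, -0.1, -1.2]
width: 0.0332
```

Emit:
step_arm(
  steps="1 0 0 0.1 0 0 0; 1 0 0 0.08 0 0 0",
)

```text
clock: 21.0
eef_pos: [0.6343, -0.1753, -0.0117]
orientation: [-0.001, 1.0, 0.021, 0.002]
ft_force: [-7.2, 2.3, 16.2]
width: 0.0333
```

Emit:
step_arm(
  steps="1 0 0 -0.04 0 0 0; 0.5 0 0 0 0 0 0; 0.45 0 0 0 0 0 0; 0.2 0 0 -0.5 0 0 0; 0 0 0 -2 0 0 0; 0 0 0 -3.5 0 0 0; 0 0 0 -3.5 0 0 0; 0 0 0 -1 0 0 0",
)

```text
clock: 21.8
eef_pos: [0.6332, -0.1755, 0.0966]
orientation: [-0.001, 1.0, 0.021, 0.0]
ft_force: [0.1, 0.6, -0.2]
width: 0.0853
```

```bash
python3 go.py .4445 -.230 .07 -26 0 4; python3 - <<'E'
from h import *
p,W=wrist(); blob(W,.634,-.175,.03,.05); save(p,"w7")
E
```

```text
t 21.8 p [ 0.6332 -0.1755  0.0966] yaw 2.4 tilt 0.11 F [ 0.1  0.6 -0.2] w 0.0853 q [ 0.    0.71  0.28  1.61 -0.25  0.85  0.43]
0 -3.82 0.93 0.53 -0.000 -0.000 0.099; 0 -3.71 1.30 0.53 -0.000 -0.000 0.099; 0 -3.56 1.66 0.53 -0.000 -0.000 0.099; 0 -3.38 2.01 0.53 -0.000 -0.000 0.099; 0 -3.16 2.33 0.53 -0.000 -0.000 0.099
4435 z 0.0404 mean [ 0.6348 -0.1733] rect [ 634.9 -174.8] [34.  44.6] 2.4
```

View pics/w7.png

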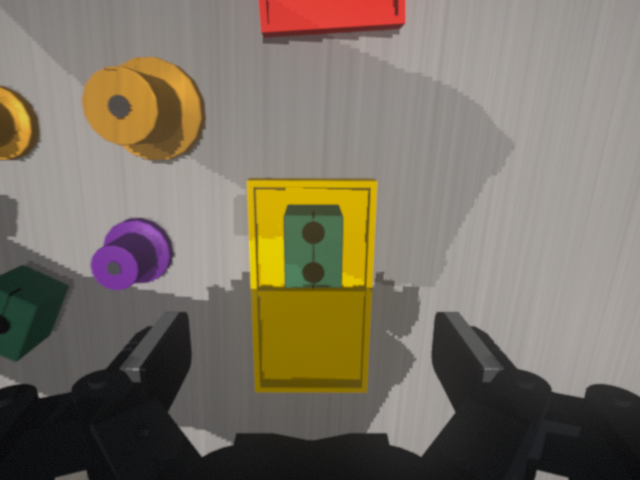

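Clamp_two is flat and square in the upper yellow bay, pixel (313,245), top at 0.040. Clamp_one next.

Emit:
step_arm(
  steps="0 -3 0.8 0 0 0 0.08; 0 -4 1.2 0 0 0 0.1; 0 -3.9 1.5 0.2 0 0 0.1; 0 -3.5 1.8 0.4 0 0 0.1; 0 -2 1.2 0.4 0 0 0.06; 0 -0.8 0.5 0.4 0 0 0.04; 0 0 0 0 0 0 0; 0 0 0 0 0 0 0",
)

```text
clock: 22.65
eef_pos: [0.446, -0.219, 0.0795]
orientation: [-0.001, 0.974, -0.225, 0.0]
ft_force: [1.0, 0.2, 0.8]
width: 0.0857
```

```bash
python3 go.py .4445 -.230 .02 -26 0 4;  python3 - <<'E'
from h import *
p,W=wrist(); blob(W,.4445,-.23,.03,.045)
E
```

```text
t 22.65 p [ 0.446  -0.219   0.0795] yaw -26.0 tilt 0.15 F [1.  0.2 0.8] w 0.0857 q [ 0.05  0.55  0.39  2.05 -0.37  0.6   0.24]
0 0.17 0.54 2.97 -0.001 0.000 0.000; 0 0.17 0.53 2.97 -0.001 0.000 0.000
4661 z 0.0363 mean [ 0.4444 -0.2287] rect [ 443.8 -230.1] [44.8 34. ] 64.8
```

Emit:
step_arm(
  steps="0 0.3 0.6 1.5 0 0 0; 0 0 0.3 2.5 0 0 0; 0 0 0 1.5 0 0 0; 0 0 0 0.3 0 0 0; 0 0 0 0 0 0 0",
)

```text
clock: 23.2
eef_pos: [0.4518, -0.2272, 0.0197]
orientation: [-0.002, 0.976, -0.22, 0.002]
ft_force: [1.0, 0.1, -0.4]
width: 0.0854
```

```bash
python3 go.py .444 -.230 -.017 -25.4 0 4
```

```text
t 23.2 p [ 0.4518 -0.2272  0.0197] yaw -25.4 tilt 0.33 F [ 1.   0.1 -0.4] w 0.0854 q [ 0.12  0.66  0.31  2.06 -0.43  0.48  0.31]
0 -0.60 0.61 3.66 -0.004 -0.004 0.001
```

Emit:
step_arm(
  steps="0 -0.5 0.5 0.8 -0.004 -0.004 0; 0 -0.2 0.2 1.0 0 0 0; 0 0 0 1.0 0 0 0; 0 0 0 0 0 0 0; 0 0 0 0 0 0 0",
)

```text
clock: 23.7
eef_pos: [0.4432, -0.2307, -0.0094]
orientation: [0.0, 0.976, -0.219, 0.001]
ft_force: [0.5, 0.6, 0.5]
width: 0.0852
```

```bash
python3 go.py .444 -.230 -.017 -25.4 0 4
```

```text
t 23.7 p [ 0.4432 -0.2307 -0.0094] yaw -25.3 tilt 0.1 F [0.5 0.6 0.5] w 0.0852 q [ 0.16  0.71  0.27  2.08 -0.45  0.41  0.34]
0 0.04 -0.10 0.76 -0.000 -0.002 0.002
```

Emit:
step_arm(
  steps="0 0 0 0.5 0 0 0; 0 0 0 0.2 0 0 0; 0 0 0 0 0 0 0; 1 0 0 0 0 0 0; 1 0 0 0 0 0 0; 1 0 0 0 0 0 0; 1 0 0 0 0 0 0; 1 0 0 0 0 0 0",
)

```text
clock: 24.5
eef_pos: [0.4439, -0.2308, -0.016]
orientation: [0.0, 0.976, -0.219, 0.002]
ft_force: [-0.0, -0.1, -2.3]
width: 0.0334
```

```bash
python3 go.py .6371 -.2478 .06 2.5 1 4
```

```text
t 24.5 p [ 0.4439 -0.2308 -0.016 ] yaw -25.2 tilt 0.18 F [-0.  -0.1 -2.3] w 0.0334 q [ 0.17  0.72  0.26  2.08 -0.45  0.4   0.35]
1 3.04 -1.12 -1.26 0.000 -0.001 -0.081; 1 3.12 -0.87 -1.26 0.000 -0.001 -0.081; 1 3.18 -0.62 -1.26 0.000 -0.001 -0.081; 1 3.21 -0.36 -1.26 0.000 -0.001 -0.081; 1 3.23 -0.10 -1.26 0.000 -0.001 -0.081; 1 3.23 0.16 -1.27 0.000 -0.001 -0.081
```

Held (33.4 mm). Set-down is at TCP z = -0.012. Carry it to the other yellow bay.

Emit:
step_arm(
  steps="1 0 0 -1 0 0 0; 1 0 0 -2.5 0 0 0; 1 0.5 -0.2 -3 0 0 0; 1 3 -1.1 -1 0 0 -0.09; 1 4 -1.1 0 0 0 -0.1; 1 4 -0.7 0 0 0 -0.1; 1 3.2 -0.3 0 0 0 -0.1; 1 2 0 0 0 0 -0.06",
)

```text
clock: 25.3
eef_pos: [0.6172, -0.2435, 0.068]
orientation: [0.001, 1.0, 0.011, 0.001]
ft_force: [-0.1, -1.0, -2.3]
width: 0.0332
```

```bash
python3 go.py .6371 -.2478 .03 2.5 1 4
```

```text
t 25.3 p [ 0.6172 -0.2435  0.068 ] yaw 1.3 tilt 0.13 F [-0.1 -1.  -2.3] w 0.0332 q [ 0.12  0.76  0.27  1.61 -0.25  0.81  0.51]
1 0.99 0.23 1.90 0.001 -0.001 -0.011; 1 0.99 0.25 1.90 0.001 -0.001 -0.011
```

Emit:
step_arm(
  steps="1 0.8 0.2 0.8 0 0 -0.01; 1 0.4 0.2 1.5 0 0 -0.01; 1 0 0 1.2 0 0 0; 1 0 0 0.3 0 0 0; 1 0 0 0 0 0 0",
)

```text
clock: 25.8
eef_pos: [0.628, -0.2475, 0.0266]
orientation: [0.001, 1.0, 0.02, -0.001]
ft_force: [0.5, 0.3, -1.5]
width: 0.0333
```

```bash
python3 go.py .6371 -.2478 -.012 2.5 1 4
```

```text
t 25.8 p [ 0.628  -0.2475  0.0266] yaw 2.3 tilt 0.17 F [ 0.5  0.3 -1.5] w 0.0333 q [ 0.13  0.83  0.25  1.58 -0.26  0.76  0.54]
1 0.91 0.06 3.86 0.002 0.002 -0.003
```

Emit:
step_arm(
  steps="1 0.6 0 0.8 0.002 0.002 0; 1 0.3 0 1.0 0 0 0; 1 0.1 0 0.8 0 0 0; 1 0 0 0.2 0 0 0; 1 0 0 0 0 0 0",
)

```text
clock: 26.3
eef_pos: [0.6381, -0.2472, -0.0036]
orientation: [0.0, 1.0, 0.019, -0.0]
ft_force: [-0.4, -0.3, -1.6]
width: 0.0335
```

```bash
python3 go.py .6371 -.2478 -.012 2.5 1 4
```

```text
t 26.3 p [ 0.6381 -0.2472 -0.0036] yaw 2.2 tilt 0.0 F [-0.4 -0.3 -1.6] w 0.0335 q [ 0.14  0.88  0.24  1.56 -0.27  0.73  0.54]
1 -0.10 0.05 0.84 0.000 0.000 -0.005
```

Emit:
step_arm(
  steps="1 -0.1 0 0.4 0 0 0; 1 0 0 0.3 0 0 0; 1 0 0 0.12 0 0 0; 1 0 0 0 0 0 0",
)

```text
clock: 26.7
eef_pos: [0.6372, -0.2475, -0.0119]
orientation: [0.0, 1.0, 0.019, 0.0]
ft_force: [0.9, -1.0, -1.9]
width: 0.034
```

Emit:
step_arm(
  steps="1 0 0 0.1 0 0 0; 1 0 0 0.06 0 0 0",
)

```text
clock: 26.9
eef_pos: [0.6373, -0.2476, -0.012]
orientation: [0.0, 1.0, 0.019, 0.001]
ft_force: [-3.8, 1.9, 5.1]
width: 0.0337
```

Emit:
step_arm(
  steps="1 0 0 -0.03 0 0 0; 0.5 0 0 0 0 0 0; 0.45 0 0 0 0 0 0; 0.2 0 0 -0.5 0 0 0; 0 0 0 -2 0 0 0; 0 0 0 -3.5 0 0 0; 0 0 0 -3.5 0 0 0; 0 0 0 -1 0 0 0",
)

```text
clock: 27.7
eef_pos: [0.6365, -0.2475, 0.0968]
orientation: [-0.0, 1.0, 0.019, -0.0]
ft_force: [-0.1, -0.4, 0.3]
width: 0.0855
```

```bash
python3 go.py .4415 -.1115 .08 45 0 4; python3 - <<'E'
from h import *
p,W=wrist(); blob(W,.637,-.248,.03,.05)
E
```

```text
t 27.7 p [ 0.6365 -0.2475  0.0968] yaw 2.2 tilt 0.05 F [-0.1 -0.4  0.3] w 0.0855 q [ 0.11  0.75  0.28  1.53 -0.24  0.89  0.51]
0 -3.16 -2.39 0.28 -0.000 0.000 -0.125; 0 -2.84 -2.76 0.28 -0.000 0.000 -0.125; 0 -2.47 -3.10 0.28 -0.000 0.000 -0.125; 0 -2.07 -3.38 0.28 -0.000 0.000 -0.125; 0 -1.64 -3.61 0.28 -0.000 0.000 -0.125; 0 -1.17 -3.78 0.28 -0.000 0.000 -0.125
4422 z 0.0403 mean [ 0.6377 -0.2455] rect [ 637.8 -247.2] [34.  44.6] 2.2
```

Emit:
step_arm(
  steps="0 -2.4 -1.8 0 0 0 -0.11; 0 -3.2 -2.7 0 0 0 -0.13; 0 -3.0 -3.2 0.2 0 0 -0.13; 0 -2.6 -3.6 0.3 0 0 -0.13; 0 -2.0 -3.6 0.3 0 0 -0.13; 0 -0.9 -2.4 0.3 0 0 -0.1; 0 -0.2 -0.8 0.2 0 0 -0.04; 0 0 0 0 0 0 0",
)

```text
clock: 28.55
eef_pos: [0.4255, -0.1221, 0.0809]
orientation: [0.0, 0.913, 0.409, -0.001]
ft_force: [0.2, 0.1, 0.1]
width: 0.0855
```

```bash
python3 go.py .4415 -.1115 .03 45 0 4; python3 - <<'E'
from h import *
p,W=wrist(); blob(W,.4415,-.1115,.035,.05); save(p,"w8")
E
```

```text
t 28.55 p [ 0.4255 -0.1221  0.0809] yaw 48.2 tilt 0.09 F [0.2 0.1 0.1] w 0.0855 q [ 0.1   0.45  0.06  2.17 -0.05  0.52  1.03]
0 0.93 0.24 2.54 -0.000 0.001 0.028; 0 0.94 0.22 2.54 -0.000 0.001 0.028
2012 z 0.0404 mean [ 0.4398 -0.1106] rect [ 440.6 -111.1] [27.3 27.6] 43.5
```

View pics/w8.png

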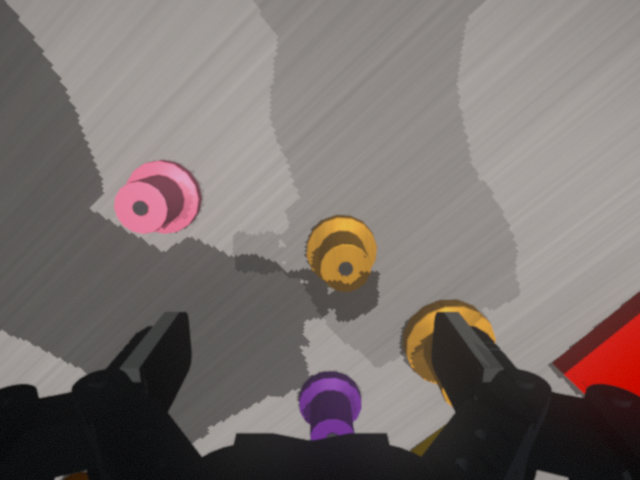

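The smaller brass knob is at pixel (343,262), grip 27.5 mm, top at 0.040, as listed. The large one at (450,340) is clear of the jaws once centred.

Emit:
step_arm(
  steps="0 1.0 0.1 0.3 0 0 0.02; 0 0.5 0 1.0 0 0 0.02; 0 0.2 0 1.5 0 0 0; 0 0 0 1.2 0 0 0; 0 0 0 0.3 0 0 0; 0 0 0 0 0 0 0",
)

```text
clock: 29.2
eef_pos: [0.4443, -0.113, 0.0341]
orientation: [0.002, 0.924, 0.383, 0.0]
ft_force: [-1.1, 0.8, 0.6]
width: 0.0858
```

```bash
python3 go.py .4405 -.1112 -.015 45 0 4
```

```text
t 29.2 p [ 0.4443 -0.113   0.0341] yaw 45.0 tilt 0.19 F [-1.1  0.8  0.6] w 0.0858 q [ 0.07  0.56  0.06  2.16 -0.07  0.42  0.97]
0 -0.07 -0.21 2.46 0.002 0.000 0.000; 0 -0.07 -0.20 2.46 0.002 0.000 0.000
```

Emit:
step_arm(
  steps="0 -0.1 -0.3 1 0.002 0 0; 0 0 -0.1 1.5 0 0 0; 0 0 0 1.2 0 0 0; 0 0 0 0.4 0 0 0; 0 0 0 0 0 0 0",
)

```text
clock: 29.7
eef_pos: [0.4414, -0.1115, -0.0091]
orientation: [0.001, 0.924, 0.382, 0.0]
ft_force: [-0.4, -0.2, 0.7]
width: 0.0852
```

```bash
python3 go.py .4405 -.1112 -.015 45 0 4
```

```text
t 29.7 p [ 0.4414 -0.1115 -0.0091] yaw 44.9 tilt 0.14 F [-0.4 -0.2  0.7] w 0.0852 q [ 0.08  0.65  0.04  2.18 -0.08  0.32  0.98]
0 -0.05 -0.09 0.59 0.002 -0.000 -0.002
```

Emit:
step_arm(
  steps="0 0 -0.1 0.4 0 0 0; 0 0 0 0.1 0 0 0; 0 0 0 0 0 0 0; 1 0 0 0 0 0 0; 1 0 0 0 0 0 0; 1 0 0 0 0 0 0; 1 0 0 0 0 0 0; 1 0 0 0 0 0 0",
)

```text
clock: 30.5
eef_pos: [0.4416, -0.1109, -0.0129]
orientation: [0.002, 0.924, 0.381, 0.001]
ft_force: [-1.1, 0.7, 1.3]
width: 0.0263
```

```bash
python3 go.py .637 -.013 .06 45 1 4
```

```text
t 30.5 p [ 0.4416 -0.1109 -0.0129] yaw 44.8 tilt 0.26 F [-1.1  0.7  1.3] w 0.0263 q [ 0.08  0.65  0.04  2.18 -0.08  0.3   0.97]
1 3.46 1.14 -1.20 0.001 -0.000 -0.000; 1 3.46 1.14 -1.21 0.001 -0.000 -0.000; 1 3.46 1.15 -1.21 0.001 -0.000 -0.000; 1 3.46 1.15 -1.21 0.001 -0.000 -0.000; 1 3.46 1.15 -1.21 0.001 -0.000 -0.000; 1 3.46 1.15 -1.21 0.001 -0.000 -0.000
```

Emit:
step_arm(
  steps="1 0 0 -1 0 0 0; 1 0 0 -2.5 0 0 0; 1 0 0 -3 0 0 0; 1 1.5 0.5 -2.5 0 0 0; 1 3.5 1.2 -0.5 0 0 0; 1 4.2 1.4 0 0 0 0; 1 4.2 1.4 0 0 0 0; 1 3 1 0 0 0 0",
)

```text
clock: 31.3
eef_pos: [0.5975, -0.0344, 0.0923]
orientation: [0.002, 0.926, 0.379, 0.001]
ft_force: [0.2, -0.9, -1.4]
width: 0.0263
```

```bash
python3 go.py .637 -.013 .06 45 1 4
```

```text
t 31.3 p [ 0.5975 -0.0344  0.0923] yaw 44.5 tilt 0.23 F [ 0.2 -0.9 -1.4] w 0.0263 q [-0.11  0.62  0.09  1.77 -0.08  0.75  0.8 ]
1 2.15 0.62 1.62 0.002 -0.001 -0.004; 1 2.15 0.63 1.62 0.002 -0.001 -0.004
```

Emit:
step_arm(
  steps="1 1.6 0.5 0.3 0 0 0; 1 1.1 0.3 1.0 0 0 0; 1 0.2 0.1 1.5 0 0 0; 1 0 0 1 0 0 0; 1 0 0 0.2 0 0 0; 1 0 0 0 0 0 0",
)

```text
clock: 31.9
eef_pos: [0.6256, -0.0187, 0.0501]
orientation: [0.001, 0.925, 0.379, 0.001]
ft_force: [-0.3, -0.5, -0.8]
width: 0.0261
```

```bash
python3 go.py .637 -.013 -.0089 45 1 4
```

```text
t 31.9 p [ 0.6256 -0.0187  0.0501] yaw 44.6 tilt 0.17 F [-0.3 -0.5 -0.8] w 0.0261 q [-0.12  0.72  0.09  1.72 -0.08  0.71  0.78]
1 0.61 0.19 2.95 0.001 -0.000 -0.004; 1 0.61 0.20 2.95 0.001 -0.000 -0.004
```

Emit:
step_arm(
  steps="1 0.8 0.2 0.5 0 0 0; 1 0.5 0.1 1.0 0 0 0; 1 0.1 0 1.2 0 0 0; 1 0 0 0.8 0 0 0; 1 0 0 0.2 0 0 0; 1 0 0 0 0 0 0",
)

```text
clock: 32.5
eef_pos: [0.6382, -0.0114, 0.01]
orientation: [0.001, 0.925, 0.379, 0.001]
ft_force: [0.4, 0.2, -0.7]
width: 0.0259
```

```bash
python3 go.py .637 -.013 -.0089 45 1 4
```

```text
t 32.5 p [ 0.6382 -0.0114  0.01  ] yaw 44.5 tilt 0.17 F [ 0.4  0.2 -0.7] w 0.0259 q [-0.13  0.79  0.08  1.69 -0.09  0.66  0.78]
1 -0.19 0.03 1.89 0.003 0.000 -0.008
```

Emit:
step_arm(
  steps="1 -0.1 0 0.6 0.003 0 0; 1 0 0 0.6 0 0 0; 1 0 0 0.4 0 0 0; 1 0 0 0.15 0 0 0; 1 0 0 0 0 0 0",
)

```text
clock: 33.0
eef_pos: [0.6375, -0.0125, -0.0085]
orientation: [-0.0, 0.926, 0.379, 0.0]
ft_force: [-1.1, -0.7, -0.8]
width: 0.0262
```

Emit:
step_arm(
  steps="1 0 0 0.08 0 0 0; 1 0 0 0.08 0 0 0",
)

```text
clock: 33.2
eef_pos: [0.6377, -0.0124, -0.0089]
orientation: [-0.0, 0.926, 0.379, 0.0]
ft_force: [-8.2, -0.5, 18.5]
width: 0.0257
```

Emit:
step_arm(
  steps="1 0 0 -0.04 0 0 0; 0.6 0 0 0 0 0 0; 0.5 0 0 0 0 0 0; 0.3 0 0 -0.5 0 0 0; 0 0 0 -2 0 0 0; 0 0 0 -3.5 0 0 0; 0 0 0 -4 0 0 0; 0 0 0 -3 0 0 0",
)

```text
clock: 34.0
eef_pos: [0.6354, -0.0124, 0.1234]
orientation: [-0.001, 0.925, 0.379, -0.002]
ft_force: [1.0, 0.5, 0.4]
width: 0.0857
```

Emit:
step_arm(
  steps="0 -2 -2 -3 0 0 0; 0 -3.5 -3 -2 0 0 0; 0 -4 -3 0 0 0 0; 0 -4 -3 0 0 0 0; 0 -3 -2 0 0 0 0; 0 -1 -0.5 0 0 0 0; 0 0 0 0 0 0 0; 0 0 0 0 0 0 0",
)

```text
clock: 34.8
eef_pos: [0.4115, -0.0394, 0.1821]
orientation: [0.001, 0.925, 0.379, 0.004]
ft_force: [0.2, -0.8, 0.6]
width: 0.0854
```

```bash
python3 - <<'E'
from h import *
print(readout.get_obs()["clock"],readout.get_obs()["eef_pos"])
p=eyes.read_camera("scene"); save(p,"s9",(140,140,500,410),2); W=world(p)
for a in [(.6405,.27,.052,.07),(.638,.1975,.052,.07),(.634,-.175,.035,.05),(.637,-.247,.035,.05),(.637,-.013,.038,.052),(.537,-.1,.05,.065),(.462,-.386,.072,.09)]: blob(W,*a)
E
```

```text
34.8 [ 0.41149933 -0.03936133  0.182053  ]
182 z 0.0596 mean [0.6405 0.2658] rect [638.4 269.3] [40.7 40.6] 75.8
198 z 0.0596 mean [0.6379 0.1922] rect [636.8 194.7] [41.2 41.7] 56.9
325 z 0.0404 mean [ 0.6351 -0.1759] rect [ 633.9 -175. ] [37.7 45.4] 4.2
361 z 0.0402 mean [ 0.6381 -0.2482] rect [ 637.9 -246.4] [38.2 47.6] 2.9
117 z 0.0443 mean [ 0.6373 -0.0138] rect [638.  -13.1] [25.8 28.5] 42.8
180 z 0.0541 mean [ 0.5366 -0.1006] rect [ 536.5 -100.1] [34.6 36.6] 45.6
378 z 0.0802 mean [ 0.464  -0.3866] rect [ 462.3 -385.6] [44.7 43.9] 28.6
```

View pics/s9.png

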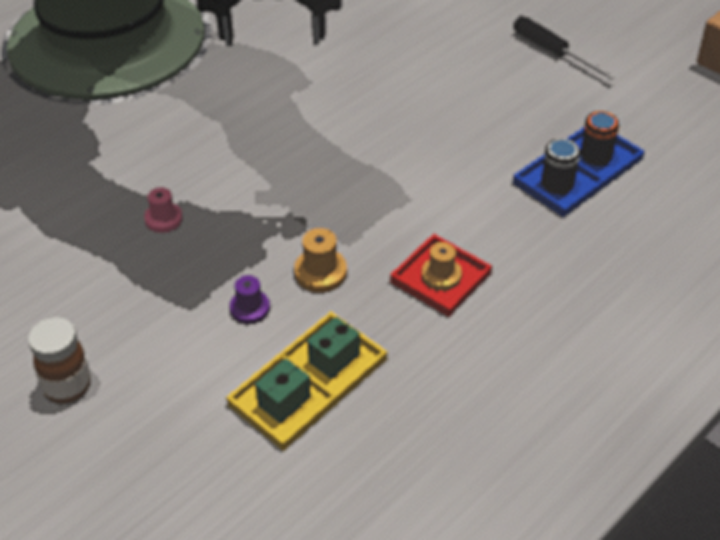

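The final picture shows all five parts in place: barrels in the blue tray at (562,165) and (600,138), clamps in yellow at (283,390) and (333,347), and the knob in red at (442,263). The jar, driver and look-alikes are where they were, and the arm is clear.

```bash
python3 -c "from cell import robot; print(robot.job_done())"
```

```text
the job is handed in; nothing more can be done
None
```

The job is handed in at about 35 s of the 112 s allowed. Both barrels are in the blue tray and both clamps in the yellow tray, one to a bay. The smaller brass knob is in the red tray.

**Checks that agreed:** the last scene picture shows all five upright. Measured tops are 59.6 mm (barrels), 40.2 and 40.4 mm (clamps) and 44.3 mm (knob). The part heights on a 4 mm floor would give 59, 40 and 44 mm. Each centre is within about 4 mm of its bay's centre. The jar, the large brass look-alike, the purple and pink ones and the screwdriver show no movement.

**Forces:** each part was lowered slowly until it touched the floor. The highest reading I saw at the wrist was about 19 N.

**What disagreed:** the real finger tips lie about 29 mm behind the reported TCP.
- **Missed grasp:** because of this, the first grasp of clamp_two shut in the air above it. It touched nothing; I measured the offset with the wrist camera and regrasped 29 mm lower.
- **Barrels:** both had already been carried on only the last 8 mm or so of the pads, but did not slip.

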